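# Load the chestnut grinder and hold its lid at pulse

## Robot

A 6-joint arm with a two-finger parallel gripper is mounted at the origin on the work surface. World frame = base frame: x ahead of the robot, y to its left, z up, the work surface at z = 0. Lengths are in m, angles in rad, forces in N, time in s.
With the tool pointing down it reaches from about 0.35 to 0.85 m from the base axis. Payload 8.1 kg.
Tool frame: the origin (TCP) lies on the mounting face of the last link; the fingertips stand 186 mm ahead of it and the grasp point (between the pads) lies 167 mm ahead of it; z points along the fingers, y is the line along which they close (so a half turn about z gives the same grasp; the last joint's range is limited). The gripper opens to 93 mm and grips with 3 to 60 N. Pads are 15 mm wide; open, the fingers measure 128 mm over their backs; the gripper's body (75 mm by 188 mm) begins 65 mm behind the grasp point.
Start: joints at [1.121, 0.13, 1.488, -0, 1.523, -0.085], TCP at [0.214, 0.561, 0.405] pointing down, gripper open.
Joint ranges: [-2.96, 2.96], [-0.89, 2.26], [0.02, 2.5], [-1.34, 4.48], [0, 2.73], [-2.66, 2.66]. Speed limits (rad/s): [2.39, 2.39, 2.79, 3.14, 3.14, 3.14].

## Interface

Orientations are given as a rotation vector (axis times angle).
In Python, from plant import read_state, read_camera, camera_params, close_job gives the robot as it stands. The module is installed in compiled form; this text tells all that it offers.
- The arm moves only by the tool servo_tool, never from a script. Its argument "increments" is a list of rows, each an object with "slide": the shift along the tool's x, y, z in mm, a list of three; "dr": the turn, a rotation vector about the tool's x, y, z in rad, a list of three; "jaw": the closure, from 0 (fully open) to 1 (shut). In form: [{"slide": [x, y, z], "dr": [ax, ay, az], "jaw": jaw}, ...]. A call has 1 to 20 rows; each row is the pose to reach, as a shift and turn from the pose commanded when the call began, along the tool's axes at that moment; what a row does not reach only later rows make up. A row lasts 1/10 s, in which the tool goes at most 50 mm and 8.59 degrees, less where a joint would pass 70% of its speed; a pose out of reach is approached as far as the arm can. A call with a gripper value outside its range is refused whole. The fingers move at their own pace and stop on an object; "force" is the grip in N (left out, the last holds). Time passes only in rows, so rows that repeat a pose let the fingers close. It gives the time, the measured TCP pose, the force, the opening and the grip force at its end, in the units of the state.
- read_state(): the state, without advancing time (a new reading comes with each control period).
- read_camera(name): name is "side" or "top" or "wrist"; returns (picture, depth): 420x560x3 uint8, red, green, blue; 420x560 float32, m along the optical axis (not along the pixel's ray), 0 where there is no reading.
- camera_params(name): a dict with "fx", "fy", "cx", "cy" (pixels), "rvec" (rotation vector, rad) and "tvec" (3), from world to camera coordinates, as OpenCV has them. Camera axes: x right, y down, z forward; pixel columns grow to the right and rows downward; lengths in m; the calibration is good to about 2 mm. A picture is of the moment at which its call begins: read the wrist's pose just before it. camera_params takes no time and is no camera call; for the wrist camera it gives the pose at the moment of the call.
- close_job(): hands the job in; it is judged then, once.
The state is a dict: "t": time; "q": joint angles; "dq": joint speeds; "joint_torque": joint torques, N m; "tool_pos": TCP position; "orientation": TCP orientation; "force": force on the tool from outside, world axes, zero at the start; "wrist_torque": the same for the moment, N m; "opening": finger opening in m; "gripper_force": force on a finger pad.
Only numpy, scipy, OpenCV 4.12 (cv2) and the standard library are available. Lean on these libraries where they do the work, as an engineer would, in place of code of your own. Each camera call takes 0.05 s, during which the arm holds its last target. There are 200 camera calls.

## Task

With the scoop, tip at least three of the four chestnuts from the steel pan into the grinder's jar without touching a nut with the gripper or leaving one outside pan and jar, then put the scoop back in the pan. Fit the lid fully down through the two slots of the grinder's collar, then twist it clockwise (seen from above), against its return spring, half way to the lock (bar handle in line with the single ribs on the collar), never as far as the lock. Finish gripping the lid and holding it there, and leave the bowl, honey jar and paper cup where they are.

Things in the scene. Friction and masses are not known exactly. Their poses are not given: they have to be found in the camera images.
- grinder: Fixed table grinder: white motor base 140 mm wide, clear open jar on it (102 mm wide inside, floor at z = 66 mm) and a bayonet collar, 128 mm outer diameter, flat top at z = 150 mm, with a round mouth 84 mm wide and two lug slots along the grinder's own +x and -x. Origin: centre of its underside on the table; z up.
- slot (a point): On the collar's top face in the middle of the slot on the grinder's +x side, radius 45 mm. Each slot is 20 mm wide and reaches out to radius 50 mm. The flange is 10 mm thick (z 140 to 150 mm); under it the lugs turn in a channel of 50 mm radius.
- half_rib (a point): Single 3 mm high rib on the collar's top at radius 60 mm, 0.77 rad clockwise (seen from above) of the +x slot: half way. A second one lies opposite.
- lock_ribs (a point): Middle of a pair of 3 mm ribs on the collar's top at radius 60 mm, 1.47 rad clockwise of the +x slot: end of the lock. A second pair lies opposite.
- pulse_ring (a joint): Spring ring in the collar, pushed by the lugs when the seated lid is turned clockwise. 0 = at rest, grows clockwise, rad; reads the lid's turn from the slots less about 0.07 rad of play. Half way is 0.70; from 1.15 the lid counts as locked; hard stop at 1.40. Spring torque: 0.04 N m at 0, 0.12 N m half way; it turns the lid back if let go.
- lid: Loose grinder lid, about 120 g, upright on the table. Origin: centre of its underside, z up. From below: plug 76 mm diameter, 20 mm high; at its very bottom two lugs along the lid's +x and -x (14 mm wide, 6 mm high, 94 mm over both); disc 108 mm diameter, z = 20 to 26 mm. Either way round fits. Seated, the disc lies on the collar, origin 130 mm above the grinder's.
- lid_bar (a point): Middle of the lid's grip bar, 43 mm above the lid's origin. The bar runs along the lid's x (over the lugs), 70 mm long, 16 mm wide, from 26 to 58 mm above the lid's underside.
- pan: Fixed steel pan, open on top, inside 234 mm (its x) by 78 mm (its y), walls 3 mm thick and 36 mm high, floor top at z = 3 mm. Origin: centre of its underside. Its -x end is a plain ramp: the flat floor ends at x = -85 mm, from there a slope of 45 degrees rises to the rim at x = -117 mm. The nuts lie at its -x end, the scoop stands at its +x end.
- scoop: Loose aluminium scoop, about 130 g, standing in the pan, mouth to the pan's -x. Origin: on its underside below the grip; its +x points out of the mouth, z up. Floor 2.5 mm thick, 72 mm wide, from x = -10 to +95 mm, the last 17 mm bevelled thin; side walls 30 mm high from x = -10 to +87 mm, flaring from 58 to 68 mm inside; flat back wall 34 mm high, its inner face at x = +11 mm.
- scoop_grip (a point): Middle of the upper part of the scoop's upright wooden grip, 75 mm above the scoop's origin. The grip is a block at the scoop's x = 0, 14 mm thick (along the scoop's x), 30 mm wide (along y), top 102 mm above the underside.
- nut1_center (a point): Centre of a loose round chestnut, 26 mm diameter, 12 g, rolls easily.
- nut2_center (a point): Centre of a loose round chestnut, 26 mm diameter, 12 g, rolls easily.
- nut3_center (a point): Centre of a loose round chestnut, 26 mm diameter, 12 g, rolls easily.
- nut4_center (a point): Centre of a loose round chestnut, 26 mm diameter, 12 g, rolls easily.
- dough_bowl: Bystander: black bowl, 100 mm wide, 45 mm high, beyond the lid. Origin at centre of its underside.
- honey_jar: Bystander: amber glass jar, 60 mm wide, 85 mm high. Origin at centre of its underside.
- paper_cup: Bystander: paper cup, 64 mm wide, 70 mm high, to the right of the grinder. Origin at centre of its underside.
Mind the look-alikes: they are no part of the job. What is shaped like the lid but blue is not meant. Leave any orange look-alike of the scoop alone.

How it is judged:
On the way, in this order (a step that is already met when the one before it is completed fails the run):
1. at least three chestnuts lie in the grinder's jar ((((horizontal distance between nut1_center and grinder below 0.052 m and z of nut1_center in the frame of grinder between 0.06 and 0.125 m) and (horizontal distance between nut2_center and grinder below 0.052 m and z of nut2_center in the frame of grinder between 0.06 and 0.125 m) and (horizontal distance between nut3_center and grinder below 0.052 m and z of nut3_center in the frame of grinder between 0.06 and 0.125 m)) or ((horizontal distance between nut1_center and grinder below 0.052 m and z of nut1_center in the frame of grinder between 0.06 and 0.125 m) and (horizontal distance between nut2_center and grinder below 0.052 m and z of nut2_center in the frame of grinder between 0.06 and 0.125 m) and (horizontal distance between nut4_center and grinder below 0.052 m and z of nut4_center in the frame of grinder between 0.06 and 0.125 m)) or ((horizontal distance between nut1_center and grinder below 0.052 m and z of nut1_center in the frame of grinder between 0.06 and 0.125 m) and (horizontal distance between nut3_center and grinder below 0.052 m and z of nut3_center in the frame of grinder between 0.06 and 0.125 m) and (horizontal distance between nut4_center and grinder below 0.052 m and z of nut4_center in the frame of grinder between 0.06 and 0.125 m)) or ((horizontal distance between nut2_center and grinder below 0.052 m and z of nut2_center in the frame of grinder between 0.06 and 0.125 m) and (horizontal distance between nut3_center and grinder below 0.052 m and z of nut3_center in the frame of grinder between 0.06 and 0.125 m) and (horizontal distance between nut4_center and grinder below 0.052 m and z of nut4_center in the frame of grinder between 0.06 and 0.125 m)))), for 0.2 s.
2. the lid is fully down in the collar, not yet twisted (horizontal distance between lid and grinder below 0.007 m and z of lid in the frame of grinder between 0.126 and 0.134 m and angle between lid's own z axis and vertical below 0.1 rad and value of joint pulse_ring below 0.3 rad), for 0.1 s.
At the end, for the whole second after the job is handed in: At least three chestnuts in the jar and the fourth in jar or pan; the scoop in the pan, at rest, upright or not; the lid seated (within 7 mm of the axis, 4 mm of its seated height, 0.1 rad of level) and held by the gripper (over 1 N) with the pulse ring at 0.70 +/- 0.20 rad through the last second ((((horizontal distance between nut1_center and grinder below 0.052 m and z of nut1_center in the frame of grinder between 0.06 and 0.125 m) and (horizontal distance between nut2_center and grinder below 0.052 m and z of nut2_center in the frame of grinder between 0.06 and 0.125 m) and (horizontal distance between nut3_center and grinder below 0.052 m and z of nut3_center in the frame of grinder between 0.06 and 0.125 m)) or ((horizontal distance between nut1_center and grinder below 0.052 m and z of nut1_center in the frame of grinder between 0.06 and 0.125 m) and (horizontal distance between nut2_center and grinder below 0.052 m and z of nut2_center in the frame of grinder between 0.06 and 0.125 m) and (horizontal distance between nut4_center and grinder below 0.052 m and z of nut4_center in the frame of grinder between 0.06 and 0.125 m)) or ((horizontal distance between nut1_center and grinder below 0.052 m and z of nut1_center in the frame of grinder between 0.06 and 0.125 m) and (horizontal distance between nut3_center and grinder below 0.052 m and z of nut3_center in the frame of grinder between 0.06 and 0.125 m) and (horizontal distance between nut4_center and grinder below 0.052 m and z of nut4_center in the frame of grinder between 0.06 and 0.125 m)) or ((horizontal distance between nut2_center and grinder below 0.052 m and z of nut2_center in the frame of grinder between 0.06 and 0.125 m) and (horizontal distance between nut3_center and grinder below 0.052 m and z of nut3_center in the frame of grinder between 0.06 and 0.125 m) and (horizontal distance between nut4_center and grinder below 0.052 m and z of nut4_center in the frame of grinder between 0.06 and 0.125 m))) and ((horizontal distance between nut1_center and grinder below 0.052 m and z of nut1_center in the frame of grinder between 0.06 and 0.125 m) or (x of nut1_center in the frame of pan between -0.125 and 0.125 m and y of nut1_center in the frame of pan between -0.045 and 0.045 m and z of nut1_center in the frame of pan below 0.06 m)) and ((horizontal distance between nut2_center and grinder below 0.052 m and z of nut2_center in the frame of grinder between 0.06 and 0.125 m) or (x of nut2_center in the frame of pan between -0.125 and 0.125 m and y of nut2_center in the frame of pan between -0.045 and 0.045 m and z of nut2_center in the frame of pan below 0.06 m)) and ((horizontal distance between nut3_center and grinder below 0.052 m and z of nut3_center in the frame of grinder between 0.06 and 0.125 m) or (x of nut3_center in the frame of pan between -0.125 and 0.125 m and y of nut3_center in the frame of pan between -0.045 and 0.045 m and z of nut3_center in the frame of pan below 0.06 m)) and ((horizontal distance between nut4_center and grinder below 0.052 m and z of nut4_center in the frame of grinder between 0.06 and 0.125 m) or (x of nut4_center in the frame of pan between -0.125 and 0.125 m and y of nut4_center in the frame of pan between -0.045 and 0.045 m and z of nut4_center in the frame of pan below 0.06 m)) and x of scoop in the frame of pan between -0.12 and 0.12 m and y of scoop in the frame of pan between -0.045 and 0.045 m and z of scoop in the frame of pan below 0.045 m and linear speed of scoop below 0.05 m/s and horizontal distance between lid and grinder below 0.007 m and z of lid in the frame of grinder between 0.126 and 0.134 m and angle between lid's own z axis and vertical below 0.1 rad and value of joint pulse_ring between 0.5 and 0.9 rad and angle between the x axis of lid and the x axis of grinder, either way round between 0.45 and 1.1 rad and contact force between the fingers and lid above 1 N and velocity of joint pulse_ring between -0.2 and 0.2 rad/s); the arm keeps its last pose, push and grip.
It fails at once if the lid is twisted on into the lock (value of joint pulse_ring above 1.15 rad).
It fails at once if the gripper touches a chestnut (contact force between the fingers and nut1 above 0.5 N or contact force between the fingers and nut2 above 0.5 N or contact force between the fingers and nut3 above 0.5 N or contact force between the fingers and nut4 above 0.5 N).
It fails at once if a bystander is shifted by more than 40 mm (distance of any of dough_bowl, honey_jar, paper_cup from where it was at the start of the episode above 0.04 m).
It also fails if it takes over 72 s, if anything falls off the work surface, if the arm or the gripper's body presses on something with over 40 N, if the wrist force passes 120 N, or if a joint passes its speed limit or range.

## Working session

There is one attempt and no reset: what is moved stays moved. The work goes in short steps, Python scripts to look and compute and a tool call to move; the robot and the scene stay as the last step left them, time stands still between calls to the robot, and variables do not carry over. Pictures are saved under pics/ and viewed, at most 10 in all, crops included, and the job is handed in when it is done.

Besides the shell and the picture viewer there is one more tool, called after ">>>" as name(argument=value, ...), one argument or row to a line, values as JSON. servo_tool: Moves the arm, as the interface text tells. Its arguments: {"type":"object","properties":{"increments":{"type":"array"},"force":{"type":"number"}},"required":["increments"]}

```bash
mkdir -p pics; cat > h.py <<'E'
import numpy as np, cv2, pickle
from plant import *
def cam(n):
    p=camera_params(n); im,d=read_camera(n)
    R=cv2.Rodrigues(np.array(p['rvec'],float))[0]; t=np.array(p['tvec'],float).ravel()
    return dict(p=p,im=im,d=d,R=R,t=t)
def pts(c):
    p=c['p']; v,u=np.mgrid[:420,:560]; d=c['d']
    X=np.stack([(u-p['cx'])/p['fx']*d,(v-p['cy'])/p['fy']*d,d],-1)
    return (X-c['t'])@c['R']   # world points
def ray(c,u,v,z):
    p=c['p']; r=c['R'].T@np.array([(u-p['cx'])/p['fx'],(v-p['cy'])/p['fy'],1.]); o=-c['R'].T@c['t']
    return o+r*(z-o[2])/r[2]
def tool():
    s=read_state(); return np.array(s['tool_pos']),cv2.Rodrigues(np.array(s['orientation'],float))[0],s
def save(n,im): cv2.imwrite('pics/'+n,cv2.cvtColor(im,cv2.COLOR_RGB2BGR))
E
python3 - <<'E'
from h import *
for n in('top','side'):
    c=cam(n); save(n+'0.png',c['im']); pickle.dump(c,open(n+'.pkl','wb')); print(n,-c['R'].T@c['t'])
    print((c['d']>0).mean())
p,R,s=tool(); print(p,R.round(3),s['t'],s['opening'])
E
```

```text
top [ 0.47189158 -0.06392215  1.2010233 ]
0.9959991496598639
side [0.43947643 0.785509   1.03604374]
0.9959991496598639
[0.21392523 0.56035218 0.40379073] [[-0.934  0.357 -0.001]
 [ 0.357  0.934 -0.001]
 [ 0.    -0.002 -1.   ]] 0.1 0.09273416690655494
```

View pics/top0.png

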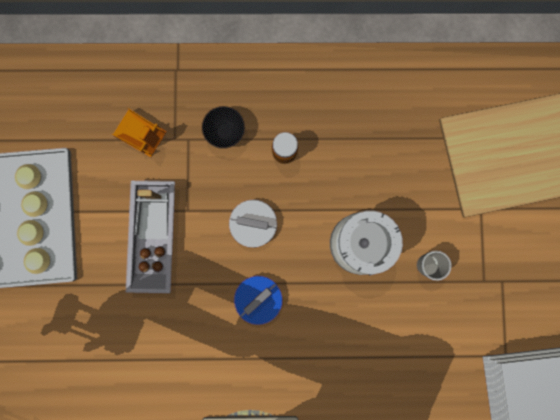

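View pics/side0.png

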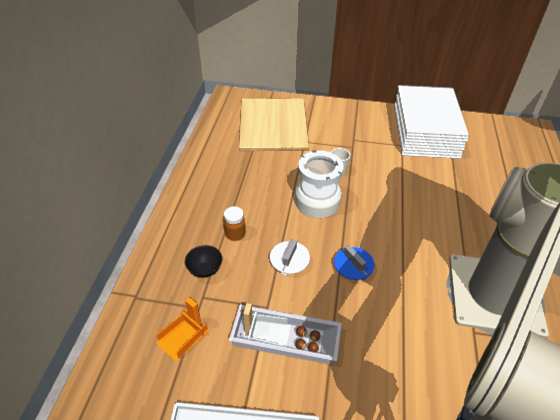

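The top view shows the pan at about (150,237) with the scoop at its upper end (grip 148,192) and the nuts near (150,260). The lid is at (253,223), the grinder collar at (368,242), and the blue look-alike lid at (258,300). In the side view the orange scoop is separate, at (182,330).

```bash
python3 - <<'E'
from h import *
c=pickle.load(open('top.pkl','rb')); im=c['im']; P=pts(c); print(c['p']['fx'],c['p']['cx'],c['p']['cy'])
a=cv2.resize(im[175:300,115:185],None,fx=4,fy=4,interpolation=cv2.INTER_CUBIC)
b=cv2.resize(im[200:285,325:410],None,fx=5,fy=5,interpolation=cv2.INTER_CUBIC)
o=np.zeros((500,280+425,3),np.uint8);o[:,:280]=a;o[:425,280:]=b;save('crop.png',o)
def fit(m,z,name):
    v,u=np.nonzero(m); q=np.array([ray(c,x,y,z)[:2] for x,y in zip(u,v)],np.float32)*1000
    r=cv2.minAreaRect(q); print(name,len(q),'rect',np.round(r[0],1),np.round(r[1],1),round(r[2],1),'mean',q.mean(0).round(1),'circ',cv2.minEnclosingCircle(q))
v,u=np.mgrid[:420,:560]
box=lambda x0,x1,y0,y1:(u>=x0)&(u<x1)&(v>=y0)&(v<y1)
hsv=cv2.cvtColor(im,cv2.COLOR_RGB2HSV); grey=hsv[...,1]<70
fit(box(120,182,176,298)&(P[...,2]>.022)&(P[...,2]<.045)&grey,.036,'pan rim')
fit(box(335,410,200,285)&(P[...,2]>.14)&(P[...,2]<.16),.15,'collar')
fit(box(225,280,195,250)&(P[...,2]>.014)&(P[...,2]<.034)&grey,.026,'lid disc')
fit(box(225,280,195,250)&(P[...,2]>.045)&(P[...,2]<.07),.058,'lid bar')
fit(box(120,182,176,298)&(P[...,2]>.085),.105,'grip')
n=box(120,182,225,290)&(hsv[...,0]<20)&(hsv[...,1]>110)
k,l,st,ce=cv2.connectedComponentsWithStats(n.astype(np.uint8))
for i in range(1,k):
    if st[i,4]>20: print('nut',st[i],ray(c,*ce[i],.018)[:2].round(4),np.median(P[l==i][:,2]))
E
```

```text
516.6435223008217 284.02996021782275 205.28895164696223
pan rim 1914 rect [512.8 219.7] [ 98.3 249.7] 88.5 mean [509.5 222.4] circ ((512.7385864257812, 219.52442932128906), 132.5055389404297)
collar 1719 rect [ 493.3 -255.1] [125.7 126.2] 44.2 mean [ 493.1 -255.6] circ ((493.6750183105469, -254.67254638671875), 64.45909118652344)
lid disc 1491 rect [540.3 -10. ] [104.9 104.4] 44.8 mean [540.2 -10. ] circ ((540.5653076171875, -9.82834529876709), 53.57587814331055)
lid bar 232 rect [540.3  -9.9] [69.5 16.1] 78.3 mean [540.3  -9.9] circ ((540.9965209960938, -10.079126358032227), 34.80216979980469)
grip 132 rect [499.  199.8] [126.6 210.3] 75.7 mean [574.9 211.9] circ ((499.0133056640625, 212.12152099609375), 110.80375671386719)
nut [120 225   8  65 428] [0.4724 0.2857] -0.0013805576141513673
nut [171 225  11  65 598] [0.4616 0.1634] -0.0013561330848188189
nut [155 247   9   9  65] [0.479  0.2037] 0.025674223647589183
nut [140 249  10   9  68] [0.4754 0.2364] 0.025129149143052462
nut [139 262  10   9  71] [0.4453 0.2387] 0.025512971258741846
nut [153 262   9   9  63] [0.4458 0.2079] 0.0246015124305596
```

View pics/crop.png

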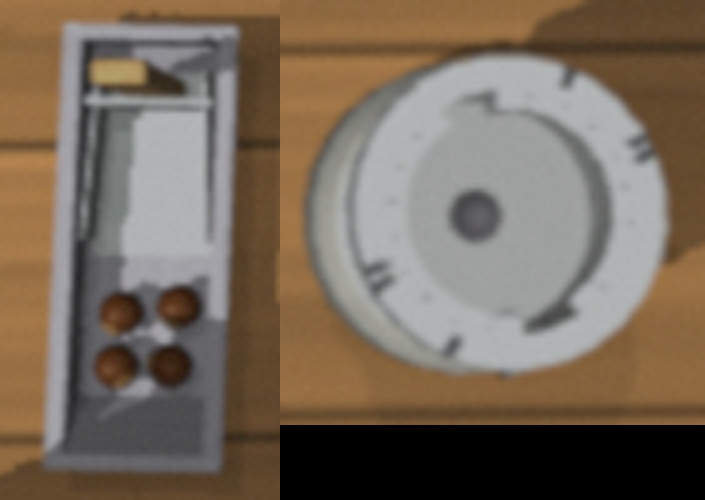

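The crop shows the single ribs at crop (569,76) and (452,346), the slots near (480,100) and (550,320), and the scoop standing nearly square in the pan. Next I refine the pan, scoop and slot angles.

```bash
cat >> h.py <<'E'
def Rdown(a,tilt=0):
    "tool z down, tool y at world angle a(rad); tilt: pitch about tool x"
    y=np.array([np.cos(a),np.sin(a),0]); z=np.array([0,0,-1.]); x=np.cross(y,z)
    return np.stack([x,y,z],1)@cv2.Rodrigues(np.array([tilt,0,0.]))[0]
def go(g,Rt,L=.167):
    p,R,s=tool(); tp=np.array(g)-L*Rt[:,2]
    print('slide',(R.T@(tp-p)*1000).round(1),'dr',cv2.Rodrigues(R.T@Rt)[0].ravel().round(3),'grasp now',(p+L*R[:,2]).round(4))
E
python3 - <<'E'
from h import *
c=pickle.load(open('top.pkl','rb')); im=c['im']; P=pts(c)
v,u=np.mgrid[:420,:560]
box=lambda x0,x1,y0,y1:(u>=x0)&(u<x1)&(v>=y0)&(v<y1)
hsv=cv2.cvtColor(im,cv2.COLOR_RGB2HSV); grey=hsv[...,1]<70
B=box(120,182,176,298)
m=B&(P[...,2]>.031)&(P[...,2]<.041)&grey
q=(P[m][:,:2]*1000).astype(np.float32); r=cv2.minAreaRect(q);print('rim',r,len(q))
# side wall lines by fit
for sgn in(-1,1):
    w=q[(sgn*(q[:,1]-220)>28)&(abs(q[:,0]-510)<100)]; l=cv2.fitLine(w,cv2.DIST_HUBER,0,.01,.01).ravel();print('wall',np.degrees(np.arctan2(l[1],l[0])),l[2:],len(w))
m=B&(P[...,2]>.095)&(P[...,2]<.115)&(u<160)&(v<205)
q=(P[m][:,:2]*1000).astype(np.float32);print('grip',cv2.minAreaRect(q),len(q),np.median(P[m][:,2]))
m=box(225,280,195,250)&(P[...,2]>.045)&(P[...,2]<.07)
q=(P[m][:,:2]*1000).astype(np.float32);l=cv2.fitLine(q,cv2.DIST_HUBER,0,.01,.01).ravel();print('bar',cv2.minAreaRect(q),np.degrees(np.arctan2(l[1],l[0])))
a=ray(c,382.8,215.2,.153);b=ray(c,359.4,269.2,.153);d=a-b;print('ribs',a,b,(a+b)/2,'half angle',np.degrees(np.arctan2(d[1],d[0])),'slot',np.degrees(np.arctan2(d[1],d[0])+.77))
for k in((642,148),(378,275)): w=ray(c,325+(k[0]-280)/5,200+k[1]/5,.153)[:2]-[.4935,-.255];print('lock',np.degrees(np.arctan2(w[1],w[0]))+np.degrees(1.47))
E
```

```text
rim ((512.9323120117188, 219.80364990234375), (99.85533905029297, 250.2608184814453), 88.66084289550781) 1430
wall -0.8793373 [509.37955 176.59222] 427
wall -1.8403299 [509.48917 263.33084] 447
grip ((602.6060180664062, 216.96945190429688), (29.757585525512695, 12.923809051513672), 89.19954681396484) 98 0.10327089971038322
bar ((540.5719604492188, -9.760307312011719), (69.46573638916016, 15.928789138793945), 78.25811004638672) 78.75253
ribs [ 0.5478167  -0.28034942  0.153     ] [ 0.4388879  -0.23020167  0.153     ] [ 0.4933523  -0.25527555  0.153     ] half angle -24.720009701265326 slot 19.397740523808064
lock 18.689815788132165
lock 199.7314829381304
```

```bash
python3 - <<'E'
from h import *
go([.6026,.217,.20],Rdown(-.018))
E
```

```text
slide [-485.6 -182.    37. ] dr [-2.000e-03  1.000e-03  1.224e+00] grasp now [0.2138 0.5601 0.2368]
```

>>> servo_tool(
  increments=[
    {"slide": [-485.6,-182,37],"dr": [-0.002,0.001,1.224],"jaw": 0.35},
    {"slide": [-485.6,-182,37],"dr": [-0.002,0.001,1.224],"jaw": 0.35},
    {"slide": [-485.6,-182,37],"dr": [-0.002,0.001,1.224],"jaw": 0.35},
    {"slide": [-485.6,-182,37],"dr": [-0.002,0.001,1.224],"jaw": 0.35},
    {"slide": [-485.6,-182,37],"dr": [-0.002,0.001,1.224],"jaw": 0.35},
    {"slide": [-485.6,-182,37],"dr": [-0.002,0.001,1.224],"jaw": 0.35},
    {"slide": [-485.6,-182,37],"dr": [-0.002,0.001,1.224],"jaw": 0.35},
    {"slide": [-485.6,-182,37],"dr": [-0.002,0.001,1.224],"jaw": 0.35},
    {"slide": [-485.6,-182,37],"dr": [-0.002,0.001,1.224],"jaw": 0.35},
    {"slide": [-485.6,-182,37],"dr": [-0.002,0.001,1.224],"jaw": 0.35},
    {"slide": [-485.6,-182,37],"dr": [-0.002,0.001,1.224],"jaw": 0.35},
    {"slide": [-485.6,-182,37],"dr": [-0.002,0.001,1.224],"jaw": 0.35},
    {"slide": [-485.6,-182,37],"dr": [-0.002,0.001,1.224],"jaw": 0.35},
    {"slide": [-485.6,-182,37],"dr": [-0.002,0.001,1.224],"jaw": 0.35},
  ],
)

```text
t: 1.5
tool_pos: [0.6018, 0.2186, 0.3677]
orientation: [-2.239, -2.202, -0.003]
force: [0.1, 0.3, -0.2]
opening: 0.0603
gripper_force: 0.0
```

```bash
python3 - <<'E'
from h import *
go([.6026,.217,.20],Rdown(-.018)); p,R,s=tool(); print(s['t'],np.round(s['q'],4),p,s['opening'],np.round(s['force'],2))
c=cam('wrist'); save('w1.png',c['im']); P=pts(c)
v,u=np.mgrid[:420,:560]
m=(P[...,2]>.09)&(P[...,2]<.115)&(abs(P[...,0]-.6)<.03)&(abs(P[...,1]-.217)<.04)
q=(P[m][:,:2]*1000).astype(np.float32); print(len(q), cv2.minAreaRect(q) if len(q) else 0, np.median(P[m][:,2]) if len(q) else 0)
pickle.dump(c,open('w1.pkl','wb'))
E
```

```text
slide [-1.6  0.8  0.7] dr [ 0.    -0.002  0.002] grasp now [0.6019 0.2189 0.2007]
1.5 [0.2677 0.2559 1.4141 0.002  1.4706 0.284 ] [0.60180851 0.21857605 0.36773822] 0.0603480690513119 [ 0.14  0.32 -0.19]
773 ((603.0457153320312, 219.78175354003906), (29.340322494506836, 13.637701988220215), 89.03349304199219) 0.10524729856504936
```

View pics/w1.png

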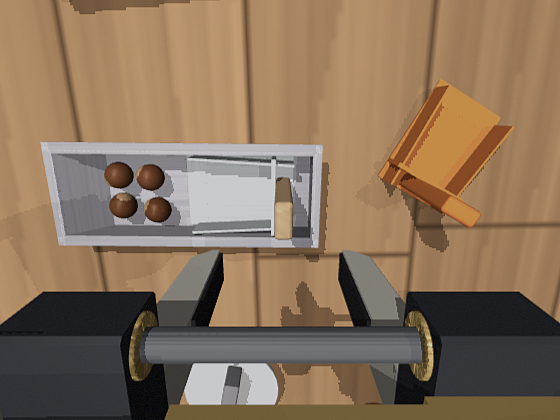

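The wrist view shows the grip at (283,220), the nuts around (138,192), and the pan rim from x=43 to x=322. The grip is about 2 mm off the top-camera estimate. I'll use the wrist value and measure the pan here too.

```bash
python3 - <<'E'
from h import *
c=pickle.load(open('w1.pkl','rb')); P=pts(c); hsv=cv2.cvtColor(c['im'],cv2.COLOR_RGB2HSV)
v,u=np.mgrid[:420,:560]
m=(P[...,2]>.034)&(P[...,2]<.042)&(hsv[...,1]<70)&(u<335)&(v>130)&(v<255)
q=(P[m][:,:2]*1000).astype(np.float32); print(len(q),cv2.minAreaRect(q),np.median(P[m][:,2]))
for s in(-1,1):
    w=q[(s*(q[:,1]-220)>25)&(abs(q[:,0]-510)<95)]; l=cv2.fitLine(w,cv2.DIST_HUBER,0,.01,.01).ravel();print(np.degrees(np.arctan2(l[1],l[0])),l[2:],w[:,1].min(),w[:,1].max())
n=(hsv[...,0]<20)&(hsv[...,1]>110)&(P[...,2]>.012)&(u<200)&(v>150)&(v<235)
k,l,st,ce=cv2.connectedComponentsWithStats(n.astype(np.uint8))
for i in range(1,k):
    if st[i,4]>50: print('nut',ray(c,*ce[i],.018)[:2].round(4))
# scoop lip: bright pixels
pz=(P[...,2]<.012)&(P[...,2]>0)&(u>180)&(u<275)&(v>155)&(v<235)
print('lip x',ray(c,188,195,.004))
go([.603,.2195,.081],Rdown(-.017))
E
```

```text
8003 ((512.09130859375, 221.86798095703125), (98.771728515625, 251.13319396972656), 88.50323486328125) 0.036267450181871
-1.4826589 [509.79333 178.74501] 170.65663 194.78343
-1.8023258 [510.39673 266.13956] 245.394 273.3906
nut [0.4453 0.2399]
nut [0.4757 0.2373]
nut [0.4453 0.2088]
nut [0.479  0.2047]
lip x [0.50656528 0.21553702 0.004     ]
slide [  0.5   1.1 120. ] dr [ 0.001 -0.002  0.001] grasp now [0.6019 0.2191 0.201 ]
```

>>> servo_tool(
  increments=[
    {"slide": [0.5,1,50],"dr": [0,-0.002,0.006],"jaw": 0.35},
    {"slide": [0.5,1,90],"dr": [0,-0.002,0.006],"jaw": 0.35},
    {"slide": [0.5,1,120],"dr": [0,-0.002,0.006],"jaw": 0.35},
    {"slide": [0.5,1,120],"dr": [0,-0.002,0.006],"jaw": 0.35},
    {"slide": [0.5,1,120],"dr": [0,-0.002,0.006],"jaw": 0.35},
    {"slide": [0.5,1,120],"dr": [0,-0.002,0.006],"jaw": 1},
    {"slide": [0.5,1,120],"dr": [0,-0.002,0.006],"jaw": 1},
    {"slide": [0.5,1,120],"dr": [0,-0.002,0.006],"jaw": 1},
    {"slide": [0.5,1,120],"dr": [0,-0.002,0.006],"jaw": 1},
    {"slide": [0.5,1,120],"dr": [0,-0.002,0.006],"jaw": 1},
    {"slide": [0.5,1,120],"dr": [0,-0.002,0.006],"jaw": 1},
    {"slide": [0.5,1,120],"dr": [0,-0.002,0.006],"jaw": 1},
  ],
  force=40,
)

```text
t: 2.75
tool_pos: [0.6039, 0.2179, 0.2477]
orientation: [2.248, 2.194, 0.001]
force: [0.7, -0.2, 1.2]
opening: 0.0137
gripper_force: 40.0
```

```bash
python3 - <<'E'
from h import *
go([.603,.2197,.081],Rdown(-.027)); p,R,s=tool(); print(s['t'],np.round(s['q'],4),p,R.round(4),s['opening'],np.round(s['force'],2),s['gripper_force'])
E
```

```text
slide [ 1.8 -0.9 -0.3] dr [0.001 0.    0.003] grasp now [0.604  0.2179 0.0807]
2.75 [ 2.6660e-01  3.6050e-01  1.5142e+00 -4.0000e-04  1.2661e+00  2.9080e-01] [0.60388207 0.21792616 0.24774523] [[ 2.410e-02  9.997e-01  9.000e-04]
 [ 9.997e-01 -2.410e-02 -2.000e-04]
 [-1.000e-04  9.000e-04 -1.000e+00]] 0.01370704970842194 [ 0.73 -0.2   1.21] 39.99614596366882
```

>>> servo_tool(
  increments=[
    {"slide": [0,-6,0],"dr": [0,0,-0.003],"jaw": 1},
    {"slide": [0,-14,0],"dr": [0,0,-0.003],"jaw": 1},
    {"slide": [0,-24,0],"dr": [0,0,-0.003],"jaw": 1},
    {"slide": [0,-34,0],"dr": [0,0,-0.003],"jaw": 1},
    {"slide": [0,-44,0],"dr": [0,0,-0.003],"jaw": 1},
    {"slide": [0,-54,0],"dr": [0,0,-0.003],"jaw": 1},
    {"slide": [0,-64,0],"dr": [0,0,-0.003],"jaw": 1},
    {"slide": [0,-72,0],"dr": [0,0,-0.003],"jaw": 1},
    {"slide": [0,-78,0],"dr": [0,0,-0.003],"jaw": 1},
    {"slide": [0,-80,0],"dr": [0,0,-0.003],"jaw": 1},
    {"slide": [0,-80,0],"dr": [0,0,-0.003],"jaw": 1},
    {"slide": [0,-80,0],"dr": [0,0,-0.003],"jaw": 1},
  ],
)

```text
t: 3.95
tool_pos: [0.5239, 0.22, 0.2477]
orientation: [2.245, 2.198, 0.001]
force: [-0.3, 1.7, 2.5]
opening: 0.0138
gripper_force: 40.0
```

```bash
python3 - <<'E'
from h import *
p,R,s=tool(); print(s['t'],np.round(s['q'],4),p,s['opening'],np.round(s['force'],2),np.round(s['wrist_torque'],2))
w=cam('wrist');t=cam('top'); pickle.dump((w,t),open('b.pkl','wb'))
o=np.zeros((420,560+240,3),np.uint8);o[:,:560]=w['im'];o[:,560:]=cv2.resize(t['im'][180:300,110:185],(240,384),interpolation=cv2.INTER_CUBIC)[:0] if 0 else 0
o[:384,560:]=cv2.resize(t['im'][180:300,110:185],(240,384),interpolation=cv2.INTER_CUBIC)
save('b.png',o)
E
```

```text
3.95 [ 0.3074  0.1757  1.7347 -0.      1.2308  0.3285] [0.52386514 0.22001303 0.24772847] 0.01379575756776504 [-0.31  1.67  2.49] [ 0.27  0.17 -0.19]
```

View pics/b.png

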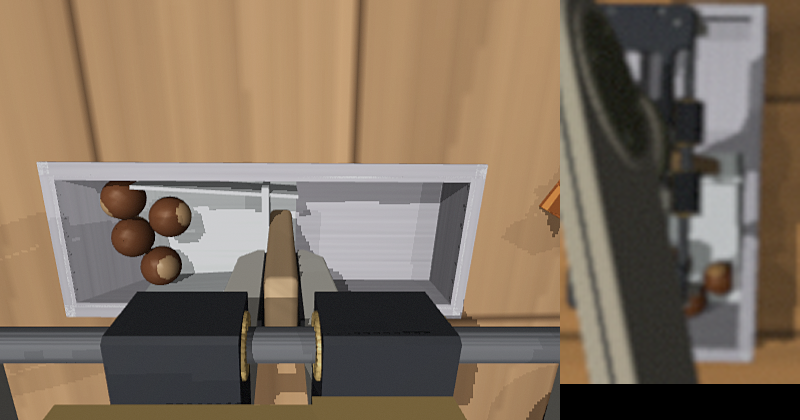

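The wrist view shows the nuts collected on and in front of the scoop lip against the ramp, at (122,200), (131,238), (170,216) and (161,266). Next I roll the lip up the ramp while tilting the nose up.

```bash
python3 - <<'E'
from h import *
for th in np.radians([2,4,6,8,10,12,14,16,18,20]):
    h=1+105*np.sin(th); c,s=np.cos(th),np.sin(th); h0=h
    L=np.array([-95-h,244.7-h]); o=np.array([-95*c-244.7*s,-95*s+244.7*c]); print(round(th,3),(L-o).round(1))
E
```

```text
0.035 [ 3.8 -1.2]
0.07 [ 8.5 -1.1]
0.105 [13.1 -0.7]
0.14 [17.5 -0. ]
0.175 [21.8  1. ]
0.209 [26.   2.3]
0.244 [30.   3.8]
0.279 [33.8  5.7]
0.314 [37.5  7.9]
0.349 [41.1 10.3]
```

>>> servo_tool(
  increments=[
    {"slide": [0,3.8,-1.2],"dr": [0.035,0,0],"jaw": 1},
    {"slide": [0,8.5,-1.1],"dr": [0.07,0,0],"jaw": 1},
    {"slide": [0,13.1,-0.7],"dr": [0.105,0,0],"jaw": 1},
    {"slide": [0,17.5,0],"dr": [0.14,0,0],"jaw": 1},
    {"slide": [0,21.8,1],"dr": [0.175,0,0],"jaw": 1},
    {"slide": [0,26,2.3],"dr": [0.209,0,0],"jaw": 1},
    {"slide": [0,30,3.8],"dr": [0.244,0,0],"jaw": 1},
    {"slide": [0,33.8,5.7],"dr": [0.279,0,0],"jaw": 1},
    {"slide": [0,33.8,5.7],"dr": [0.279,0,0],"jaw": 1},
  ],
)

```text
t: 4.95
tool_pos: [0.5585, 0.2188, 0.2416]
orientation: [-2.093, -2.048, 0.288]
force: [2.1, 0.6, 4.6]
opening: 0.0135
gripper_force: 40.0
```

```bash
python3 - <<'E'
from h import *
p,R,s=tool(); print(s['t'],np.round(s['q'],4),p,s['opening'],np.round(s['force'],2),np.round(s['wrist_torque'],2))
w=cam('wrist'); save('c.png',w['im'][100:330]); 
E
```

```text
4.95 [0.2633 0.3929 1.4999 0.0772 1.5175 0.2704] [0.55848064 0.2188056  0.24156388] 0.013459169439080886 [2.1  0.63 4.62] [ 0.03  0.2  -0.01]
```

View pics/c.png

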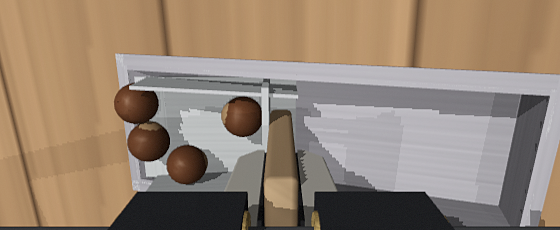

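```bash
cat >> h.py <<'E'
def nuts(c):
    "nut centres from depth: world"
    P=pts(c);hsv=cv2.cvtColor(c['im'],cv2.COLOR_RGB2HSV)
    n=((hsv[...,0]<14)&(hsv[...,1]>130)&(hsv[...,2]<190)).astype(np.uint8)
    n=cv2.erode(n,np.ones((3,3),np.uint8))
    k,l,st,ce=cv2.connectedComponentsWithStats(n); out=[]
    for i in range(1,k):
        if st[i,4]<150 or st[i,4]>3000: continue
        q=P[l==i]; A=np.c_[2*q,np.ones(len(q))]; o=-c['R'].T@c['t']
        d=q.mean(0)-o; d/=np.linalg.norm(d); cen=q[np.argsort(((q-o)@d))[:30]].mean(0)+.013*d
        out.append((ce[i].round(),cen.round(4)))
    return out
E
python3 - <<'E'
from h import *
w=cam('wrist'); p,R,s=tool(); L=p+R@np.array([0,-.095,.2447]); B=p+R@np.array([0,.010,.2447]); print('lip',L,'back',B)
ri=[.512,.2222,0]; ps=-.027
for a,b in nuts(w):
    d=b-ri; print(a,b,'pan',(np.cos(ps)*d[0]+np.sin(ps)*d[1]).round(4),(-np.sin(ps)*d[0]+np.cos(ps)*d[1]).round(4),'scoop',((R.T@(b-p)-[0,0,.2447])*1000).round(1))
E
```

```text
lip [0.39971262 0.22222004 0.03261468] back [0.50067307 0.22005852 0.00385158]
[144. 207.] [0.4269 0.2492 0.0617] pan -0.0858 0.0247 scoop [ 27.5 -77.4 -35.3]
[244. 217.] [0.4931 0.2514 0.0771] pan -0.0197 0.0287 scoop [ 31.1 -18.  -68.2]
[160. 245.] [0.4293 0.2233 0.0547] pan -0.0827 -0.0011 scoop [  1.7 -72.6 -29.3]
[204. 264.] [0.4637 0.2185 0.0652] pan -0.0482 -0.005 scoop [ -2.4 -42.3 -48.9]
```

>>> servo_tool(
  increments=[
    {"slide": [0,0,0],"dr": [0,0,0],"jaw": 1},
    {"slide": [0,0,0],"dr": [0,0,0],"jaw": 1},
    {"slide": [0,0,0],"dr": [0,0,0],"jaw": 1},
  ],
)

```text
t: 5.35
tool_pos: [0.5579, 0.2191, 0.2422]
orientation: [-2.094, -2.051, 0.286]
force: [5.1, -1.0, -0.1]
opening: 0.0137
gripper_force: 40.0
```

```bash
python3 - <<'E'
from h import *
w=cam('wrist'); save('d.png',w['im'][100:330]); print(nuts(w))
# kinematic fit
from scipy.optimize import least_squares
D=[([1.121,.13,1.488,-.085,1.523],[.2139,.5604,.4038]),([.2677,.2559,1.4141,.284,1.4706],[.6018,.2186,.3677]),([.2666,.3605,1.5142,.29,1.2661],[.6039,.2179,.2477]),([.3074,.1757,1.7347,.33,1.2308],[.5239,.2200,.2477])]
def fk(k,q):
    q1,q2,q3,_,q5=q; a,b,d,h,l=k
    r=a*np.sin(q2)+b*np.sin(q2+q3)+d*np.sin(q2+q3+q5); z=h+a*np.cos(q2)+b*np.cos(q2+q3)+d*np.cos(q2+q3+q5)
    return np.array([r*np.cos(q1)-l*np.sin(q1),r*np.sin(q1)+l*np.cos(q1),z])
f=least_squares(lambda k:np.concatenate([fk(k,q)-p for q,p in D]+[np.array([k[2]-.12])*1e-3]),[.5,.5,.12,.2,.05]);print(f.x,np.abs(f.fun).max())
E
```

```text
[(array([197., 209.]), array([0.4535, 0.247 , 0.0545])), (array([243., 217.]), array([0.4832, 0.2435, 0.0532])), (array([208., 245.]), array([0.46  , 0.2249, 0.053 ])), (array([240., 250.]), array([0.4694, 0.211 , 0.0333]))]
[0.32479947 0.54866451 4.09516535 4.20368465 0.05123102] 0.009321727523788903
```

View pics/d.png

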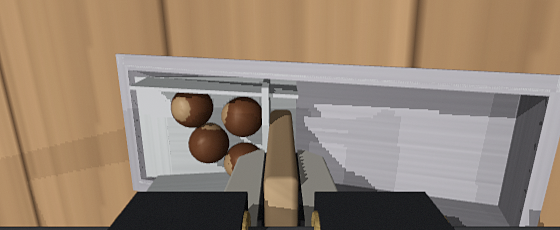

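All four nuts are in the scoop. I'll lift it and carry it to the grinder.

```bash
cat >> h.py <<'E'
def sp(lip,th,a):
    "tool pose for scoop lip pos, nose-up pitch th, tool y angle a"
    Rt=Rdown(a,th); return np.array(lip)-Rt@np.array([0,-.095,.2447]),Rt
def rows(poses):
    p,R,s=tool()
    for tp,Rt in poses: print((R.T@(tp-p)*1000).round(0).astype(int).tolist(),cv2.Rodrigues(R.T@Rt)[0].ravel().round(2).tolist())
E
python3 - <<'E'
from h import *
p,R,s=tool(); L=p+R@np.array([0,-.095,.2447]); a0=np.arctan2(R[1,1],R[0,1]); print(L,a0)
G=np.array([.4935,-.2545,0]); 
a1=-.47; L1=G+.015*np.array([np.cos(a1),np.sin(a1),0])+[0,0,.205]
ps=[sp(L+[0,0,z],.285,a0) for z in (.008,.025,.055,.095,.135,.165,.18)]
L2=L+[0,0,.18]
for f in np.linspace(0,1,16)[1:]:
    f=3*f*f-2*f**3; ps.append(sp(L2+(L1-L2)*f,.285+.05*f,a0+(a1-a0)*f))
rows(ps)
E
```

```text
[0.39970505 0.22227236 0.03269386] -0.020980409084814067
[0, 0, -7] [0.01, 0.0, -0.0]
[0, -5, -23] [0.01, 0.0, -0.0]
[0, -13, -52] [0.01, 0.0, -0.0]
[0, -24, -91] [0.01, 0.0, -0.0]
[0, -35, -129] [0.01, 0.0, -0.0]
[0, -43, -158] [0.01, 0.0, -0.0]
[0, -47, -172] [0.01, 0.0, -0.0]
[-7, -45, -173] [0.01, 0.0, 0.01]
[-27, -41, -173] [0.01, 0.01, 0.02]
[-58, -34, -174] [0.01, 0.01, 0.04]
[-97, -25, -176] [0.02, 0.02, 0.08]
[-144, -15, -177] [0.02, 0.03, 0.11]
[-195, -4, -179] [0.03, 0.05, 0.15]
[-250, 7, -180] [0.03, 0.06, 0.19]
[-305, 18, -182] [0.04, 0.07, 0.24]
[-360, 29, -183] [0.04, 0.09, 0.28]
[-411, 38, -184] [0.05, 0.1, 0.32]
[-458, 47, -185] [0.05, 0.11, 0.35]
[-498, 54, -186] [0.05, 0.12, 0.38]
[-528, 59, -186] [0.06, 0.13, 0.41]
[-548, 63, -187] [0.06, 0.13, 0.42]
[-555, 64, -187] [0.06, 0.14, 0.43]
```

>>> servo_tool(
  increments=[
    {"slide": [0,2,-7],"dr": [0.01,0,0],"jaw": 1},
    {"slide": [0,-4,-23],"dr": [0.01,0,0],"jaw": 1},
    {"slide": [0,-13,-52],"dr": [0.01,0,0],"jaw": 1},
    {"slide": [0,-24,-91],"dr": [0.01,0,0],"jaw": 1},
    {"slide": [0,-35,-129],"dr": [0.01,0,0],"jaw": 1},
    {"slide": [0,-43,-158],"dr": [0.01,0,0],"jaw": 1},
    {"slide": [-7,-45,-173],"dr": [0.01,0,0.01],"jaw": 1},
    {"slide": [-27,-41,-173],"dr": [0.01,0.01,0.02],"jaw": 1},
    {"slide": [-58,-34,-174],"dr": [0.01,0.01,0.04],"jaw": 1},
    {"slide": [-97,-25,-176],"dr": [0.02,0.02,0.08],"jaw": 1},
    {"slide": [-140,-15,-177],"dr": [0.02,0.03,0.11],"jaw": 1},
    {"slide": [-185,-5,-179],"dr": [0.03,0.05,0.15],"jaw": 1},
    {"slide": [-230,4,-180],"dr": [0.03,0.06,0.18],"jaw": 1},
    {"slide": [-276,12,-181],"dr": [0.04,0.07,0.21],"jaw": 1},
    {"slide": [-322,21,-182],"dr": [0.04,0.08,0.25],"jaw": 1},
    {"slide": [-368,30,-183],"dr": [0.05,0.09,0.28],"jaw": 1},
    {"slide": [-412,38,-184],"dr": [0.05,0.1,0.32],"jaw": 1},
    {"slide": [-452,46,-185],"dr": [0.05,0.11,0.35],"jaw": 1},
    {"slide": [-485,52,-186],"dr": [0.05,0.12,0.38],"jaw": 1},
    {"slide": [-510,56,-186],"dr": [0.06,0.13,0.4],"jaw": 1},
  ],
)

```text
t: 7.4
tool_pos: [0.6511, -0.2957, 0.4044]
orientation: [-2.402, -1.516, 0.259]
force: [0.1, -0.6, -1.9]
opening: 0.0137
gripper_force: 40.0
```

```bash
python3 - <<'E'
from h import *
p,R,s=tool(); L=p+R@np.array([0,-.095,.2447]); a0=np.arctan2(R[1,1],R[0,1]); print(s['t'],np.round(s['q'],3),L,a0,np.round(s['force'],2))
w=cam('wrist');print(nuts(w));pickle.dump(w,open('w2.pkl','wb'))
G=np.array([.4935,-.2545,0]); 
a1=-.47; L1=G+.015*np.array([np.cos(a1),np.sin(a1),0])+[0,0,.205]
rows([sp(L1-[0,0,.03*k],.30-.1*k,a1) for k in(0,1)])
E
```

```text
7.4 [-0.494  0.643  0.868 -0.016  1.971 -0.053] [ 0.4965647  -0.2215291   0.20565014] -0.4443221664890928 [ 0.15 -0.64 -1.94]
[(array([206., 210.]), array([ 0.5569, -0.2233,  0.2147])), (array([244., 216.]), array([ 0.5816, -0.2367,  0.2208])), (array([208., 248.]), array([ 0.5567, -0.2443,  0.2277])), (array([240., 250.]), array([ 0.557 , -0.2602,  0.2001]))]
[-32, 14, -13] [-0.04, 0.01, 0.02]
[-31, -1, 8] [-0.14, 0.01, 0.02]
```

```bash
python3 - <<'E'
from h import *
G=np.array([.4935,-.254,0]); a1=-.47; L1=G+.015*np.array([np.cos(a1),np.sin(a1),0])
rows([sp(L1+[0,0,z],t,a1) for z,t in((.205,.3),(.203,.3),(.188,.2),(.17,.1),(.162,-.02),(.158,-.14),(.158,-.26),(.158,-.38),(.158,-.5),(.158,-.62),(.158,-.74),(.158,-.86),(.158,-.98),(.158,-1.05))])
E
```

```text
[-31, 14, -13] [-0.04, 0.01, 0.02]
[-31, 14, -11] [-0.04, 0.01, 0.02]
[-31, -6, -4] [-0.14, 0.01, 0.02]
[-30, -26, 8] [-0.24, 0.0, 0.02]
[-30, -54, 14] [-0.36, 0.0, 0.02]
[-29, -84, 19] [-0.48, 0.0, 0.02]
[-28, -115, 25] [-0.6, 0.0, 0.02]
[-28, -146, 34] [-0.72, -0.0, 0.02]
[-27, -174, 46] [-0.84, -0.0, 0.02]
[-27, -202, 62] [-0.96, -0.0, 0.02]
[-26, -227, 81] [-1.08, -0.0, 0.02]
[-25, -249, 103] [-1.2, -0.01, 0.02]
[-25, -269, 128] [-1.32, -0.01, 0.02]
[-24, -279, 143] [-1.39, -0.01, 0.02]
```

>>> servo_tool(
  increments=[
    {"slide": [-16,7,-7],"dr": [-0.02,0.01,0.01],"jaw": 1},
    {"slide": [-31,14,-13],"dr": [-0.04,0.01,0.02],"jaw": 1},
    {"slide": [-31,14,-11],"dr": [-0.04,0.01,0.02],"jaw": 1},
    {"slide": [-31,-6,-4],"dr": [-0.14,0.01,0.02],"jaw": 1},
    {"slide": [-30,-26,8],"dr": [-0.24,0,0.02],"jaw": 1},
    {"slide": [-30,-54,14],"dr": [-0.36,0,0.02],"jaw": 1},
    {"slide": [-29,-84,19],"dr": [-0.48,0,0.02],"jaw": 1},
    {"slide": [-28,-115,25],"dr": [-0.6,0,0.02],"jaw": 1},
    {"slide": [-28,-146,34],"dr": [-0.72,0,0.02],"jaw": 1},
    {"slide": [-27,-174,46],"dr": [-0.84,0,0.02],"jaw": 1},
    {"slide": [-27,-202,62],"dr": [-0.96,0,0.02],"jaw": 1},
    {"slide": [-26,-227,81],"dr": [-1.08,0,0.02],"jaw": 1},
    {"slide": [-25,-249,103],"dr": [-1.2,-0.01,0.02],"jaw": 1},
    {"slide": [-25,-269,128],"dr": [-1.32,-0.01,0.02],"jaw": 1},
    {"slide": [-25,-269,128],"dr": [-1.32,-0.01,0.02],"jaw": 1},
    {"slide": [-25,-269,128],"dr": [-1.32,-0.01,0.02],"jaw": 1},
    {"slide": [-25,-269,128],"dr": [-1.32,-0.01,0.02],"jaw": 1},
  ],
)

```text
t: 9.15
tool_pos: [0.3818, -0.1929, 0.3637]
orientation: [1.895, 1.173, 0.628]
force: [-0.1, 0.1, 7.3]
opening: 0.0138
gripper_force: 40.0
```

```bash
python3 - <<'E'
from h import *
p,R,s=tool(); L=p+R@np.array([0,-.095,.2447]); a0=np.arctan2(R[1,1],R[0,1]); print(s['t'],np.round(s['q'],3),L,R[2],a0,np.round(s['force'],2))
c=cam('side');t=cam('top'); o=np.zeros((560,800,3),np.uint8)
o[:,:400]=cv2.resize(c['im'][110:250,260:360],(400,560));o[:560,400:]=cv2.resize(t['im'][180:320,310:410],(400,560))
save('e.png',o); print(nuts(c))
E
```

```text
9.15 [-0.663 -0.893  2.497  0.305  0.586 -0.369] [ 0.51685422 -0.260228    0.14892523] [-2.47212584e-04  8.32145827e-01 -5.54556816e-01] -0.4617928939944193 [-0.09  0.06  7.27]
[]
```

View pics/e.png

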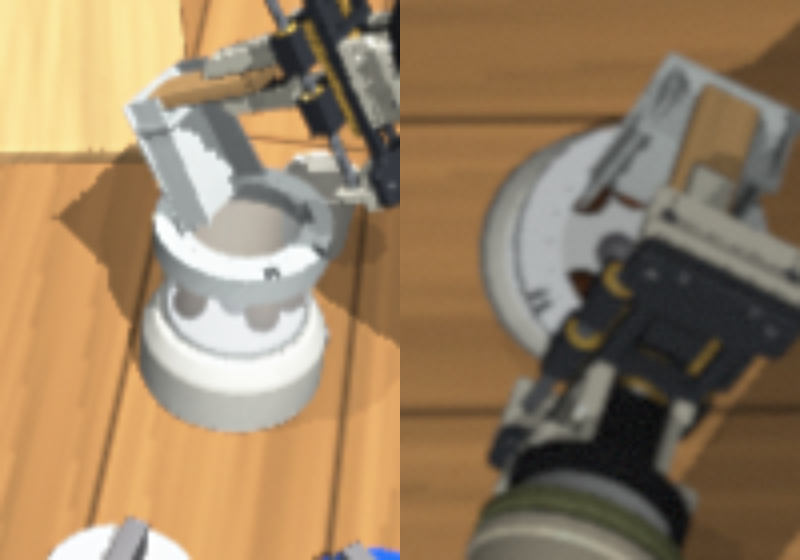

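Nuts can be seen through the jar wall. The scoop looks empty, but the joints are at their limits, so I'll back out at once and carry the scoop back.

```bash
python3 - <<'E'
from h import *
p,R,s=tool(); L=p+R@np.array([0,-.095,.2447]); a0=np.arctan2(R[1,1],R[0,1]); th=np.arctan2(-R[2,1],-R[2,2]); print(th,a0)
ps=[sp(L+[0,0,.006*k],th*(1-k/9),a0) for k in range(1,10)]
L1=L+[0,0,.054]; L2=np.array([.507,.2215,.12])+[0,0.001,0]; L1b=L1+[0,0,.03]; a1=-.027
for f in np.linspace(0,1,12)[1:]:
    g=3*f*f-2*f**3; ps.append(sp(L1+(np.r_[L2[:2],L1b[2]]-L1)*g,0,a0+(a1-a0)*g))
rows(ps)
E
```

```text
-0.9830053629385819 -0.4613870745883993
[0, 31, 8] [0.11, 0.0, -0.0]
[0, 61, 20] [0.22, 0.0, -0.0]
[0, 89, 34] [0.33, 0.0, -0.0]
[0, 115, 50] [0.44, 0.0, -0.0]
[0, 138, 68] [0.55, 0.0, -0.0]
[0, 159, 89] [0.66, 0.0, -0.0]
[0, 178, 111] [0.76, 0.0, -0.0]
[0, 194, 134] [0.87, 0.0, -0.0]
[0, 206, 158] [0.98, 0.0, -0.0]
[11, 204, 153] [0.98, 0.01, -0.01]
[41, 198, 140] [0.98, 0.02, -0.04]
[86, 188, 121] [0.98, 0.04, -0.07]
[141, 176, 96] [0.98, 0.06, -0.12]
[202, 163, 69] [0.98, 0.09, -0.17]
[266, 148, 40] [0.98, 0.12, -0.23]
[328, 135, 12] [0.98, 0.15, -0.28]
[383, 122, -13] [0.97, 0.18, -0.33]
[427, 112, -33] [0.97, 0.2, -0.36]
[457, 105, -47] [0.97, 0.21, -0.39]
[468, 102, -52] [0.97, 0.21, -0.4]
```

>>> servo_tool(
  increments=[
    {"slide": [0,31,8],"dr": [0.11,0,0],"jaw": 1},
    {"slide": [0,61,20],"dr": [0.22,0,0],"jaw": 1},
    {"slide": [0,89,34],"dr": [0.33,0,0],"jaw": 1},
    {"slide": [0,115,50],"dr": [0.44,0,0],"jaw": 1},
    {"slide": [0,138,68],"dr": [0.55,0,0],"jaw": 1},
    {"slide": [0,159,89],"dr": [0.66,0,0],"jaw": 1},
    {"slide": [0,178,111],"dr": [0.76,0,0],"jaw": 1},
    {"slide": [0,194,134],"dr": [0.87,0,0],"jaw": 1},
    {"slide": [0,206,158],"dr": [0.98,0,0],"jaw": 1},
    {"slide": [11,204,153],"dr": [0.98,0.01,-0.01],"jaw": 1},
    {"slide": [41,198,140],"dr": [0.98,0.02,-0.04],"jaw": 1},
    {"slide": [86,188,121],"dr": [0.98,0.04,-0.07],"jaw": 1},
    {"slide": [134,178,99],"dr": [0.98,0.06,-0.12],"jaw": 1},
    {"slide": [180,168,79],"dr": [0.98,0.08,-0.15],"jaw": 1},
    {"slide": [226,157,58],"dr": [0.98,0.1,-0.19],"jaw": 1},
    {"slide": [272,147,38],"dr": [0.98,0.12,-0.23],"jaw": 1},
    {"slide": [318,137,17],"dr": [0.98,0.15,-0.27],"jaw": 1},
    {"slide": [362,127,-3],"dr": [0.98,0.17,-0.31],"jaw": 1},
    {"slide": [405,117,-23],"dr": [0.97,0.19,-0.35],"jaw": 1},
    {"slide": [445,107,-41],"dr": [0.97,0.2,-0.38],"jaw": 1},
  ],
)

```text
t: 11.25
tool_pos: [0.6001, 0.1939, 0.4755]
orientation: [2.273, 2.165, -0.008]
force: [0.5, -0.5, -2.0]
opening: 0.0137
gripper_force: 40.0
```

```bash
python3 - <<'E'
from h import *
p,R,s=tool(); L=p+R@np.array([0,-.095,.2447]); print(s['t'],np.round(s['q'],3),L,np.round(s['force'],2))
w=cam('wrist'); print(nuts(w))
t=cam('top'); save('f.png',cv2.resize(t['im'][190:300,320:420],(600,660))[:600]); print(nuts(t)); 
ps=[sp([.508,.222,z],0,-.027) for z in(.235,.15,.06,.02,.0045)]; rows(ps)
E
```

```text
11.25 [ 0.233  0.198  1.286 -0.005  1.661  0.281] [0.50465165 0.19721785 0.2309944 ] [ 0.46 -0.55 -2.04]
[(array([388.,  91.]), array([0.7217, 0.2673, 0.0243])), (array([392., 100.]), array([ 0.7332,  0.2517, -0.0095])), (array([434., 118.]), array([0.775 , 0.2326, 0.0268])), (array([389., 144.]), array([0.7094, 0.2335, 0.1309]))]
[]
[22, 3, -5] [-0.0, 0.0, -0.02]
[22, 3, 80] [-0.0, 0.0, -0.02]
[22, 3, 170] [-0.0, 0.0, -0.02]
[22, 3, 210] [-0.0, 0.0, -0.02]
[22, 3, 226] [-0.0, 0.0, -0.02]
```

View pics/f.png

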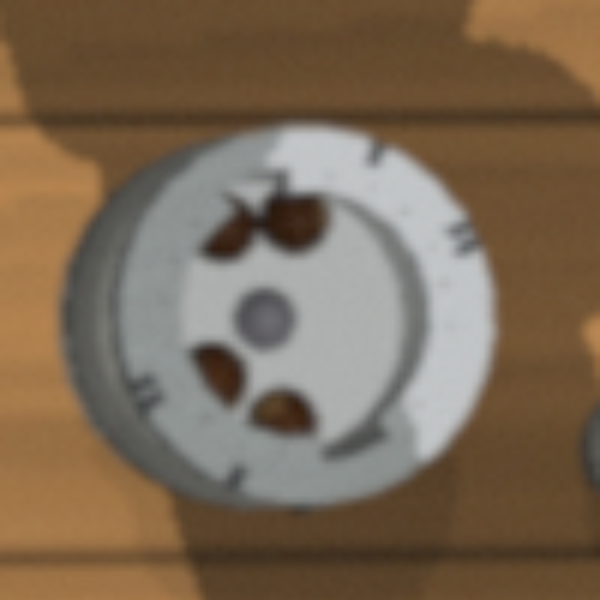

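All four nuts are in the jar, at (230,235), (295,222), (218,375) and (283,412) in the crop. Now I put the scoop back at the position where it was gripped.

>>> servo_tool(
  increments=[
    {"slide": [22,5,-3],"dr": [0,0,-0.02],"jaw": 1},
    {"slide": [21.5,5,20],"dr": [0,0,-0.023],"jaw": 1},
    {"slide": [21,5,60],"dr": [0,0,-0.023],"jaw": 1},
    {"slide": [21,5,105],"dr": [0,0,-0.023],"jaw": 1},
    {"slide": [21,5,145],"dr": [0,0,-0.023],"jaw": 1},
    {"slide": [21,5,170],"dr": [0,0,-0.023],"jaw": 1},
    {"slide": [21,5,180],"dr": [0,0,-0.023],"jaw": 1},
    {"slide": [21,5,180],"dr": [0,0,-0.023],"jaw": 1},
  ],
)

```text
t: 12.15
tool_pos: [0.6069, 0.2115, 0.2934]
orientation: [2.251, 2.191, -0.012]
force: [0.6, 1.3, -2.6]
opening: 0.014
gripper_force: 40.0
```

```bash
python3 - <<'E'
from h import *
p,R,s=tool(); L=p+R@np.array([0,-.095,.2447]); print(s['t'],p,L,np.round(s['force'],2))
rows([sp([.506,.2204,z],0,-.024) for z in(.02,.0035)])
E
```

```text
12.15 [0.60689897 0.21145605 0.29340393] [0.51067573 0.21273071 0.04918568] [ 0.65  1.28 -2.62]
[7, -6, 29] [-0.01, 0.01, -0.0]
[7, -6, 45] [-0.01, 0.01, -0.0]
```

>>> servo_tool(
  increments=[
    {"slide": [7.5,-6,0],"dr": [-0.01,0.007,0],"jaw": 1},
    {"slide": [7.5,-6,0],"dr": [-0.01,0.007,0],"jaw": 1},
    {"slide": [7.5,-6,0],"dr": [-0.01,0.007,0],"jaw": 1},
  ],
)

```text
t: 12.45
tool_pos: [0.603, 0.2202, 0.297]
orientation: [2.246, 2.189, 0.018]
force: [0.8, 0.4, -1.6]
opening: 0.0138
gripper_force: 40.0
```

```bash
python3 - <<'E'
from h import *
p,R,s=tool(); L=p+R@np.array([0,-.095,.2447]); print(s['t'],p,R[2],L,np.round(s['force'],2))
rows([sp([.506,.2204,z],0,-.024) for z in(.02,.0035)])
E
```

```text
12.45 [0.60299158 0.22019778 0.29696323] [ 0.00434885  0.01166843 -0.99992246] [0.51091188 0.2236513  0.0511737 ] [ 0.76  0.43 -1.59]
[-2, -2, 32] [0.01, -0.0, -0.0]
[-2, -3, 49] [0.01, -0.0, -0.0]
```

>>> servo_tool(
  increments=[
    {"slide": [-1.5,-2,0],"dr": [0.011,-0.004,0],"jaw": 1},
    {"slide": [-1.5,-2,0],"dr": [0.011,-0.004,0],"jaw": 1},
    {"slide": [-1.5,-2,0],"dr": [0.011,-0.004,0],"jaw": 1},
    {"slide": [-1.5,-2,0],"dr": [0.011,-0.004,0],"jaw": 1},
  ],
)

```text
t: 12.85
tool_pos: [0.6008, 0.2181, 0.2946]
orientation: [-2.25, -2.191, 0.003]
force: [-0.4, -0.0, -1.5]
opening: 0.0137
gripper_force: 40.0
```

```bash
python3 - <<'E'
from h import *
p,R,s=tool(); L=p+R@np.array([0,-.095,.2447]); print(s['t'],p,R[2],L,np.round(s['force'],2))
rows([sp([.506,.2204,z],0,-.024) for z in(.02,.0035)])
E
```

```text
12.85 [0.60075476 0.21809241 0.2946002 ] [-5.69926874e-04 -2.58694007e-03 -9.99996491e-01] [0.50515252 0.2205104  0.05014682] [-0.36 -0.03 -1.52]
[0, 0, 30] [-0.0, 0.0, -0.0]
[0, 0, 46] [-0.0, 0.0, -0.0]
```

Aligned. I'll lower, release and retreat upwards.

>>> servo_tool(
  increments=[
    {"slide": [0,0,15],"dr": [0,0,0],"jaw": 1},
    {"slide": [0,0,30],"dr": [0,0,0],"jaw": 1},
    {"slide": [0,0,40],"dr": [0,0,0],"jaw": 1},
    {"slide": [0,0,45],"dr": [0,0,0],"jaw": 1},
    {"slide": [0,0,46.5],"dr": [0,0,0],"jaw": 1},
    {"slide": [0,0,46.5],"dr": [0,0,0],"jaw": 1},
    {"slide": [0,0,46.5],"dr": [0,0,0],"jaw": 0.4},
    {"slide": [0,0,46.5],"dr": [0,0,0],"jaw": 0.4},
    {"slide": [0,0,46.5],"dr": [0,0,0],"jaw": 0.4},
    {"slide": [0,0,46.5],"dr": [0,0,0],"jaw": 0.4},
    {"slide": [0,0,20],"dr": [0,0,0],"jaw": 0.4},
    {"slide": [0,0,-30],"dr": [0,0,0],"jaw": 0.4},
    {"slide": [0,0,-70],"dr": [0,0,0],"jaw": 0.4},
    {"slide": [0,0,-70],"dr": [0,0,0],"jaw": 0.4},
    {"slide": [0,0,-70],"dr": [0,0,0],"jaw": 0.4},
  ],
)

```text
t: 14.35
tool_pos: [0.6013, 0.2184, 0.3667]
orientation: [2.25, 2.192, 0.002]
force: [-0.4, -0.1, -0.5]
opening: 0.0557
gripper_force: 0.0
```

```bash
python3 - <<'E'
from h import *
p,R,s=tool(); print(s['t'],p,s['opening'],np.round(s['force'],2))
c=cam('wrist'); P=pts(c)
m=(P[...,2]>.09)&(P[...,2]<.115)&(abs(P[...,0]-.6)<.03)&(abs(P[...,1]-.217)<.04)
print(cv2.minAreaRect((P[m][:,:2]*1000).astype(np.float32)),np.median(P[m][:,2]),m.sum())
# lid bar angle 78.3-78.75 deg -> tool y perpendicular
go([.5405,-.009,.16],Rdown(np.radians(78.5-90)))
E
```

```text
14.35 [0.60128909 0.21836862 0.36665873] 0.055688736042060184 [-0.4  -0.13 -0.47]
((598.877197265625, 219.31752014160156), (29.942333221435547, 13.628618240356445), 88.38848114013672) 0.1053211867920506 790
slide [-228.7  -54.1   37.7] dr [-0.002  0.001  0.174] grasp now [0.6004 0.2182 0.1975]
```

>>> servo_tool(
  increments=[
    {"slide": [-45,-11,0],"dr": [0,0,0.04],"jaw": 0.3},
    {"slide": [-92,-22,5],"dr": [0,0,0.1],"jaw": 0.3},
    {"slide": [-138,-33,10],"dr": [0,0,0.174],"jaw": 0.3},
    {"slide": [-184,-43,15],"dr": [-0.002,0,0.174],"jaw": 0.3},
    {"slide": [-215,-51,18],"dr": [-0.002,0,0.174],"jaw": 0.3},
    {"slide": [-228.7,-54,18],"dr": [-0.002,0,0.174],"jaw": 0.3},
    {"slide": [-228.7,-54,18],"dr": [-0.002,0,0.174],"jaw": 0.3},
    {"slide": [-228.7,-54,18],"dr": [-0.002,0,0.174],"jaw": 0.3},
    {"slide": [-228.7,-54,18],"dr": [-0.002,0,0.174],"jaw": 0.3},
  ],
)

```text
t: 15.3
tool_pos: [0.5411, -0.0076, 0.3467]
orientation: [-2.431, -1.989, 0.001]
force: [-0.3, -0.2, -0.4]
opening: 0.065
gripper_force: 0.0
```

```bash
python3 - <<'E'
from h import *
p,R,s=tool(); print(s['t'],np.round(s['q'],3),p,np.round(s['force'],2))
c=cam('wrist'); P=pts(c)
m=(P[...,2]>.048)&(P[...,2]<.068)&(abs(P[...,0]-.54)<.05)&(abs(P[...,1]+.01)<.05)
q=(P[m][:,:2]*1000).astype(np.float32); l=cv2.fitLine(q,cv2.DIST_HUBER,0,.01,.01).ravel()
print(cv2.minAreaRect(q),np.degrees(np.arctan2(l[1],l[0])),np.median(P[m][:,2]),m.sum())
m=(P[...,2]>.018)&(P[...,2]<.034)&(abs(P[...,0]-.54)<.065)&(abs(P[...,1]+.01)<.065)
print(cv2.minEnclosingCircle((P[m][:,:2]*1000).astype(np.float32)))
E
```

```text
15.3 [-0.109  0.006  1.725 -0.     1.411  0.09 ] [ 0.54108553 -0.00761293  0.34673412] [-0.33 -0.24 -0.4 ]
((540.7686157226562, -7.531200408935547), (70.08423614501953, 15.537896156311035), 78.31108856201172) 78.502914 0.05810714334432743 1641
((540.49365234375, -7.643549919128418), 53.95779800415039)
```

```bash
python3 - <<'E'
from h import *
go([.5406,-.0076,.048],Rdown(np.radians(78.4-90)))
E
```

```text
slide [-1.000e-01 -4.000e-01  1.318e+02] dr [-0.     0.     0.004] grasp now [ 0.541  -0.0076  0.1798]
```

>>> servo_tool(
  increments=[
    {"slide": [0,-0.4,40],"dr": [0,0,0.004],"jaw": 0.4},
    {"slide": [0,-0.4,85],"dr": [0,0,0.004],"jaw": 0.4},
    {"slide": [0,-0.4,120],"dr": [0,0,0.004],"jaw": 0.4},
    {"slide": [0,-0.4,131],"dr": [0,0,0.004],"jaw": 0.4},
    {"slide": [0,-0.4,131.5],"dr": [0,0,0.004],"jaw": 0.4},
    {"slide": [0,-0.4,131.5],"dr": [0,0,0.004],"jaw": 1},
    {"slide": [0,-0.4,131.5],"dr": [0,0,0.004],"jaw": 1},
    {"slide": [0,-0.4,131.5],"dr": [0,0,0.004],"jaw": 1},
    {"slide": [0,-0.4,131.5],"dr": [0,0,0.004],"jaw": 1},
    {"slide": [0,-0.4,131.5],"dr": [0,0,0.004],"jaw": 1},
    {"slide": [0,-0.4,131.5],"dr": [0,0,0.004],"jaw": 1},
    {"slide": [0,-0.4,131.5],"dr": [0,0,0.004],"jaw": 1},
  ],
  force=45,
)

```text
t: 16.55
tool_pos: [0.5404, -0.009, 0.2157]
orientation: [2.436, 1.983, -0.001]
force: [0.5, 0.4, 1.9]
opening: 0.0155
gripper_force: 45.0
```

```bash
python3 - <<'E'
from h import *
p,R,s=tool(); a=np.degrees(np.arctan2(R[1,1],R[0,1]));print(s['t'],p,R[2],s['opening'],np.round(s['force'],2),'bar',a+90)
# target: bar along slot 19.2deg -> tool y = 19.2-90 = -70.8 ; intermediate above grinder
go([p[0],p[1],.25],Rdown(np.radians(a)))
for b in (19.2,199.2): go([.4935,-.2535,.26],Rdown(np.radians(b-90)))
E
```

```text
16.55 [ 0.54043902 -0.00901337  0.21570198] [-6.82087104e-04  1.29018884e-04 -9.99999759e-01] 0.015527983001016163 [0.47 0.44 1.86] bar 78.27525302158192
slide [-1.000e-01  0.000e+00 -2.013e+02] dr [ 0.     0.001 -0.   ] grasp now [ 0.5404 -0.0091  0.0487]
slide [-249.1    3.7 -211.1] dr [0.000e+00 1.000e-03 1.031e+00] grasp now [ 0.5404 -0.0091  0.0487]
slide [-249.1    3.7 -211.1] dr [-1.000e-03  1.000e-03 -2.111e+00] grasp now [ 0.5404 -0.0091  0.0487]
```

```bash
python3 - <<'E'
from h import *
go([.366,-.298,.27],Rdown(np.radians(19.2-90)))
E
```

```text
slide [-318.6 -112.  -221.1] dr [0.000e+00 1.000e-03 1.031e+00] grasp now [ 0.5404 -0.0091  0.0487]
```

>>> servo_tool(
  increments=[
    {"slide": [0,0,-15],"dr": [0,0.001,0],"jaw": 1},
    {"slide": [0,0,-60],"dr": [0,0.001,0],"jaw": 1},
    {"slide": [0,0,-105],"dr": [0,0.001,0],"jaw": 1},
    {"slide": [-10,-4,-150],"dr": [0,0.001,0.05],"jaw": 1},
    {"slide": [-30,-11,-190],"dr": [0,0.001,0.15],"jaw": 1},
    {"slide": [-60,-21,-215],"dr": [0,0.001,0.27],"jaw": 1},
    {"slide": [-100,-35,-221],"dr": [0,0.001,0.4],"jaw": 1},
    {"slide": [-142,-50,-221],"dr": [0,0.001,0.53],"jaw": 1},
    {"slide": [-184,-65,-221],"dr": [0,0.001,0.66],"jaw": 1},
    {"slide": [-226,-79,-221],"dr": [0,0.001,0.79],"jaw": 1},
    {"slide": [-265,-93,-221],"dr": [0,0.001,0.91],"jaw": 1},
    {"slide": [-295,-104,-221],"dr": [0,0.001,0.99],"jaw": 1},
    {"slide": [-312,-110,-221],"dr": [0,0.001,1.03],"jaw": 1},
    {"slide": [-318,-112,-221],"dr": [0,0.001,1.031],"jaw": 1},
    {"slide": [-318,-112,-221],"dr": [0,0.001,1.031],"jaw": 1},
    {"slide": [-318,-112,-221],"dr": [0,0.001,1.031],"jaw": 1},
    {"slide": [-318,-112,-221],"dr": [0,0.001,1.031],"jaw": 1},
  ],
)

```text
t: 18.25
tool_pos: [0.3667, -0.2966, 0.4368]
orientation: [-3.097, -0.527, -0.001]
force: [-0.1, -0.0, -1.2]
opening: 0.0155
gripper_force: 45.0
```

```bash
python3 - <<'E'
from h import *
p,R,s=tool(); a=np.degrees(np.arctan2(R[1,1],R[0,1]));print(s['t'],np.round(s['q'],3),p,R[2],s['opening'],np.round(s['force'],2),'bar',a+90)
c=cam('wrist'); pickle.dump(c,open('w3.pkl','wb')); save('g.png',c['im']); P=pts(c)
m=(P[...,2]>.144)&(P[...,2]<.158)&(np.hypot(P[...,0]-.4935,P[...,1]+.254)<.08)
q=(P[m][:,:2]*1000).astype(np.float32); print(m.sum(),cv2.minEnclosingCircle(q),np.median(P[m][:,2]),cv2.minAreaRect(q))
E
```

```text
18.25 [-0.789 -0.235  1.783  0.     1.594  0.444] [ 0.36669995 -0.29656863  0.43684645] [ 3.80952405e-04 -1.47944542e-04 -9.99999916e-01] 0.015546768589664282 [-0.12 -0.04 -1.23] bar 19.327262791748154
8930 ((492.71954345703125, -254.00270080566406), 64.10991668701172) 0.15017918738577385 ((471.2419738769531, -261.5780029296875), (79.94422912597656, 128.2154998779297), 19.42820167541504)
```

View pics/g.png

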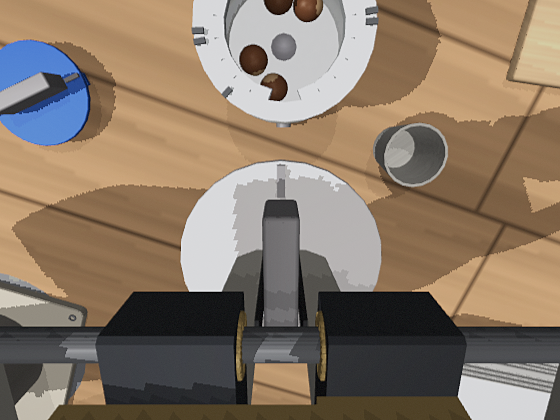

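```bash
python3 - <<'E'
from h import *
c=pickle.load(open('w3.pkl','rb')); P=pts(c); p,R,s=tool(); g=p+.167*R[:,2]; print('grasp',g)
hsv=cv2.cvtColor(c['im'],cv2.COLOR_RGB2HSV)
zl=g[2]-.0487
def circ(m,r):
    from scipy.optimize import least_squares
    # outer boundary points via contour
    cn=max(cv2.findContours(m.astype(np.uint8),cv2.RETR_EXTERNAL,cv2.CHAIN_APPROX_NONE)[0],key=len)[:,0]
    q=P[cn[:,1],cn[:,0]][:,:2]*1000
    q=q[np.median(q,0)[1]*0==0]
    f=least_squares(lambda x:np.hypot(q[:,0]-x[0],q[:,1]-x[1])-r,q.mean(0),loss='soft_l1',f_scale=.7); return f.x,np.median(np.abs(f.fun))
m=(abs(P[...,2]-.15)<.006)&(np.hypot(P[...,0]-.4935,P[...,1]+.254)<.08)
v,u=np.mgrid[:420,:560]
print('collar',circ(m,64))
m=(abs(P[...,2]-zl-.026)<.008)&(np.hypot(P[...,0]-g[0],P[...,1]-g[1])<.07)
print('disc',circ(m,54),np.median(P[m][:,2])-zl, m.sum()); print(cv2.minEnclosingCircle((P[m][:,:2]*1000).astype(np.float32)))
m=(abs(P[...,2]-zl-.058)<.006)&(np.hypot(P[...,0]-g[0],P[...,1]-g[1])<.05)
q=(P[m][:,:2]*1000).astype(np.float32);l=cv2.fitLine(q,cv2.DIST_HUBER,0,.01,.01).ravel();print('bar',cv2.minAreaRect(q),np.degrees(np.arctan2(l[1],l[0])),np.median(P[m][:,2])-zl,m.sum())
C=np.array([.4928,-.254])
# ribs: dark pixels on collar at r 52-66
X=np.zeros((420,560,2))
for vv in range(0,130):
    for uu in range(180,390): X[vv,uu]=ray(c,uu,vv,.152)[:2]-C
r=np.hypot(X[...,0],X[...,1]); k=(r>.054)&(r<.062)&(hsv[...,2]<110)&(v<130)&(u>=180)&(u<390)
n,l,st,ce=cv2.connectedComponentsWithStats(k.astype(np.uint8))
for i in range(1,n):
    if st[i,4]>=4: y=X[l==i].mean(0); print('rib',st[i,4],ce[i].round(),np.degrees(np.arctan2(y[1],y[0])).round(2),np.hypot(*y).round(4))
E
```

```text
grasp [ 0.36674562 -0.29654094  0.26978475]Traceback (most recent call last):
  File "<stdin>", line 14, in <module>
  File "<stdin>", line 11, in circ
    return func(*args, **kwargs)
    raise ValueError("`x0` must have at most 1 dimension.")
ValueError: `x0` must have at most 1 dimension.
```

```bash
python3 - <<'E'
from h import *
from scipy.optimize import least_squares
c=pickle.load(open('w3.pkl','rb')); P=pts(c); p,R,s=tool(); g=p+.167*R[:,2]; print('grasp',g)
hsv=cv2.cvtColor(c['im'],cv2.COLOR_RGB2HSV)
zl=g[2]-.0487
def circ(m,r):
    cn=max(cv2.findContours(m.astype(np.uint8),cv2.RETR_EXTERNAL,cv2.CHAIN_APPROX_NONE)[0],key=len)[:,0]
    q=P[cn[:,1],cn[:,0]][:,:2]*1000
    f=least_squares(lambda x:np.hypot(q[:,0]-x[0],q[:,1]-x[1])-r,q.mean(0),loss='soft_l1',f_scale=.7); return f.x,np.median(np.abs(f.fun))
v,u=np.mgrid[:420,:560]
m=(abs(P[...,2]-.15)<.006)&(np.hypot(P[...,0]-.4935,P[...,1]+.254)<.08)
print('collar',circ(m,64))
m=(abs(P[...,2]-zl-.026)<.008)&(np.hypot(P[...,0]-g[0],P[...,1]-g[1])<.07)
print('disc',circ(m,54),np.median(P[m][:,2])-zl, m.sum()); print(cv2.minEnclosingCircle((P[m][:,:2]*1000).astype(np.float32)))
m=(abs(P[...,2]-zl-.058)<.006)&(np.hypot(P[...,0]-g[0],P[...,1]-g[1])<.05)
q=(P[m][:,:2]*1000).astype(np.float32);l=cv2.fitLine(q,cv2.DIST_HUBER,0,.01,.01).ravel();print('bar',cv2.minAreaRect(q),np.degrees(np.arctan2(l[1],l[0])),np.median(P[m][:,2])-zl,m.sum())
C=np.array([.4928,-.254]); X=np.zeros((420,560,2))
for vv in range(130):
    for uu in range(180,390): X[vv,uu]=ray(c,uu,vv,.152)[:2]-C
r=np.hypot(X[...,0],X[...,1]); k=(r>.054)&(r<.062)&(hsv[...,2]<110)&(v<130)&(u>=180)&(u<390)
n,l,st,ce=cv2.connectedComponentsWithStats(k.astype(np.uint8))
for i in range(1,n):
    if st[i,4]>=4: y=X[l==i].mean(0); print('rib',st[i,4],ce[i].round(),np.degrees(np.arctan2(y[1],y[0])).round(2),np.hypot(*y).round(4))
E
```

```text
grasp [ 0.36674562 -0.29654094  0.26978475]
collar (array([ 494.93394252, -253.26153059]), np.float64(1.9143981733078803))
disc (array([ 365.97059002, -295.79756472]), np.float64(1.3014590725488446)) 0.026347105062388437 16414
((367.1842346191406, -295.22662353515625), 53.94679641723633)
bar ((374.63006591796875, -292.59405517578125), (53.03419494628906, 40.03915786743164), 50.278629302978516) 19.344387 0.05822389706507877 4957
rib 54 [370.  11.] -61.59 0.059
rib 54 [370.  21.] -67.9 0.059
rib 49 [199.  30.] 112.17 0.0588
rib 53 [200.  41.] 118.48 0.0589
rib 47 [227.  91.] 155.54 0.059
```

```bash
python3 - <<'E'
from h import *
for z in(.225,.195,.1787): go([.4926,-.2552,z],Rdown(np.radians(19.5-90)))
E
```

```text
slide [132.5   2.6  44.8] dr [-0.    -0.    -0.003] grasp now [ 0.3667 -0.2965  0.2698]
slide [132.5   2.6  74.8] dr [-0.    -0.    -0.003] grasp now [ 0.3667 -0.2965  0.2698]
slide [132.5   2.6  91.1] dr [-0.    -0.    -0.003] grasp now [ 0.3667 -0.2965  0.2698]
```

>>> servo_tool(
  increments=[
    {"slide": [20,0.4,0],"dr": [0,0,-0.003],"jaw": 1},
    {"slide": [60,1.2,5],"dr": [0,0,-0.003],"jaw": 1},
    {"slide": [100,2,20],"dr": [0,0,-0.003],"jaw": 1},
    {"slide": [125,2.4,38],"dr": [0,0,-0.003],"jaw": 1},
    {"slide": [132.5,2.6,45],"dr": [0,0,-0.003],"jaw": 1},
    {"slide": [132.5,2.6,45],"dr": [0,0,-0.003],"jaw": 1},
    {"slide": [132.5,2.6,45],"dr": [0,0,-0.003],"jaw": 1},
    {"slide": [132.5,2.6,45],"dr": [0,0,-0.003],"jaw": 1},
  ],
)

```text
t: 19.1
tool_pos: [0.4916, -0.2568, 0.393]
orientation: [3.096, 0.528, 0.002]
force: [0.3, 0.2, -1.1]
opening: 0.0154
gripper_force: 45.0
```

```bash
python3 - <<'E'
from h import *
p,R,s=tool(); a=np.degrees(np.arctan2(R[1,1],R[0,1]));print(s['t'],np.round(s['q'],3),R[2],np.round(s['force'],2),'bar',a+90)
for z in(.195,.1787): go([.4926,-.2552,z],Rdown(np.radians(19.5-90)))
E
```

```text
19.1 [-0.574  0.013  1.633 -0.     1.494  0.659] [ 8.44934671e-04  1.37893569e-03 -9.99998692e-01] [ 0.3   0.21 -1.13] bar 19.34553302786037
slide [ 1.4 -1.2 31. ] dr [ 0.001 -0.001 -0.003] grasp now [ 0.4918 -0.2569  0.226 ]
slide [ 1.4 -1.2 47.3] dr [ 0.001 -0.001 -0.003] grasp now [ 0.4918 -0.2569  0.226 ]
```

>>> servo_tool(
  increments=[
    {"slide": [1.2,-1,8],"dr": [0,0,-0.003],"jaw": 1},
    {"slide": [1.2,-1,18],"dr": [0,0,-0.003],"jaw": 1},
    {"slide": [1.2,-1,24],"dr": [0,0,-0.003],"jaw": 1},
    {"slide": [1.2,-1,28],"dr": [0,0,-0.003],"jaw": 1},
    {"slide": [1.2,-1,31],"dr": [0,0,-0.003],"jaw": 1},
    {"slide": [1.2,-1,33],"dr": [0,0,-0.003],"jaw": 1},
    {"slide": [1.2,-1,33],"dr": [0,0,-0.003],"jaw": 1},
  ],
)

```text
t: 19.8
tool_pos: [0.4929, -0.2549, 0.3585]
orientation: [-3.096, -0.533, 0.0]
force: [0.8, 0.3, -0.5]
opening: 0.0159
gripper_force: 45.0
```

```bash
python3 - <<'E'
from h import *
p,R,s=tool(); print(s['t'],R[2],np.round(s['force'],2),np.round(s['wrist_torque'],3))
for z in(.1787,): go([.4926,-.2552,z],Rdown(np.radians(19.5-90)))
E
```

```text
19.8 [-2.95295100e-05 -2.26858455e-04 -9.99999974e-01] [ 0.78  0.26 -0.47] [-0.034  0.182  0.024]
slide [-0.4  0.1 12.8] dr [-0.     0.     0.001] grasp now [ 0.4929 -0.2549  0.1915]
```

>>> servo_tool(
  increments=[
    {"slide": [0,0,3],"dr": [0,0,0],"jaw": 1},
    {"slide": [0,0,6],"dr": [0,0,0],"jaw": 1},
    {"slide": [0,0,9],"dr": [0,0,0],"jaw": 1},
    {"slide": [0,0,11.5],"dr": [0,0,0],"jaw": 1},
    {"slide": [0,0,13],"dr": [0,0,0],"jaw": 1},
    {"slide": [0,0,13.5],"dr": [0,0,0],"jaw": 1},
    {"slide": [0,0,13.5],"dr": [0,0,0],"jaw": 1},
  ],
)

```text
t: 20.5
tool_pos: [0.493, -0.2549, 0.3457]
orientation: [3.096, 0.533, 0.001]
force: [-1.4, 1.6, 4.0]
opening: 0.0158
gripper_force: 45.0
```

```bash
python3 - <<'E'
from h import *
p,R,s=tool(); a=np.degrees(np.arctan2(R[1,1],R[0,1]));print(s['t'],np.round(s['q'],3),R[2],np.round(s['force'],2),np.round(s['wrist_torque'],3),a+90,p+.167*R[:,2])
E
```

```text
20.5 [-0.57   0.044  1.688  0.     1.409  0.66 ] [ 2.86020834e-04  2.39225528e-04 -9.99999930e-01] [-1.42  1.61  3.97] [0.209 0.558 0.029] 19.55448931560916 [ 0.49302645 -0.25495566  0.17868489]
```

>>> servo_tool(
  increments=[
    {"slide": [0,0,0],"dr": [0,0,0.04],"jaw": 1},
    {"slide": [0,0,0],"dr": [0,0,0.1],"jaw": 1},
    {"slide": [0,0,0],"dr": [0,0,0.16],"jaw": 1},
    {"slide": [0,0,0],"dr": [0,0,0.22],"jaw": 1},
    {"slide": [0,0,0],"dr": [0,0,0.28],"jaw": 1},
    {"slide": [0,0,0],"dr": [0,0,0.34],"jaw": 1},
    {"slide": [0,0,0],"dr": [0,0,0.4],"jaw": 1},
    {"slide": [0,0,0],"dr": [0,0,0.4],"jaw": 1},
  ],
)

```text
t: 21.3
tool_pos: [0.4931, -0.2548, 0.3457]
orientation: [-3.14, 0.093, -0.001]
force: [-1.6, 1.7, 4.4]
opening: 0.016
gripper_force: 45.0
```

```bash
python3 - <<'E'
from h import *
p,R,s=tool(); a=np.degrees(np.arctan2(R[1,1],R[0,1]));print(s['t'],R[2],np.round(s['force'],2),np.round(s['wrist_torque'],3),np.radians(19.55-a-90),p+.167*R[:,2])
E
```

```text
21.3 [ 8.68460203e-04 -4.03863071e-05 -9.99999622e-01] [-1.59  1.73  4.4 ] [ 0.394  0.496 -0.071] 0.40073633381620155 [ 0.49327436 -0.25484213  0.17869566]
```

>>> servo_tool(
  increments=[
    {"slide": [0,0,0],"dr": [0,0,0.05],"jaw": 1},
    {"slide": [0,0,0],"dr": [0,0,0.11],"jaw": 1},
    {"slide": [0,0,0],"dr": [0,0,0.17],"jaw": 1},
    {"slide": [0,0,0],"dr": [0,0,0.23],"jaw": 1},
    {"slide": [0,0,0],"dr": [0,0,0.29],"jaw": 1},
    {"slide": [0,0,0],"dr": [0,0,0.34],"jaw": 1},
    {"slide": [0,0,0],"dr": [0,0,0.37],"jaw": 1},
    {"slide": [0,0,0],"dr": [0,0,0.375],"jaw": 1},
    {"slide": [0,0,0],"dr": [0,0,0.375],"jaw": 1},
    {"slide": [0,0,0],"dr": [0,0,0.375],"jaw": 1},
    {"slide": [0,0,0],"dr": [0,0,0.375],"jaw": 1},
  ],
)

```text
t: 22.4
tool_pos: [0.4932, -0.2548, 0.3457]
orientation: [-3.068, 0.673, -0.002]
force: [1.2, 3.2, 4.5]
opening: 0.0155
gripper_force: 45.0
```

```bash
python3 - <<'E'
from h import *
p,R,s=tool(); a=np.degrees(np.arctan2(R[1,1],R[0,1]));print(s['t'],R[2],np.round(s['force'],2),np.round(s['wrist_torque'],3),np.radians(19.55-a-90),p+.167*R[:,2],s['opening'])
c=cam('wrist');P=pts(c);g=p+.167*R[:,2]
m=(P[...,2]>.18)&(P[...,2]<.196)&(np.hypot(P[...,0]-g[0],P[...,1]-g[1])<.045)
hsv=cv2.cvtColor(c['im'],cv2.COLOR_RGB2HSV)
q=(P[m][:,:2]*1000).astype(np.float32);l=cv2.fitLine(q,cv2.DIST_HUBER,0,.01,.01).ravel();print('bar dir',np.degrees(np.arctan2(l[1],l[0])),m.sum(),np.median(P[m][:,2]))
m=(P[...,2]>.145)&(P[...,2]<.168)&(np.hypot(P[...,0]-g[0],P[...,1]-g[1])<.052)
print('disc z',np.median(P[m][:,2]))
E
```

```text
22.4 [ 1.0022279e-03 -5.4343029e-04 -9.9999935e-01] [1.24 3.22 4.45] [0.69  0.138 0.191] 0.77299731144025 [ 0.49341056 -0.2547897   0.17868318] 0.01553214895128052
bar dir -24.557274 5309 0.18806903640286435
disc z 0.15623074892541045
```

The bar points along -24.6°, in line with the half ribs. The disc top is at 156 mm, so the lid is seated and held.

```bash
python3 -c "from plant import *; print(close_job())"
```

```text
the job is handed in; nothing more can be done
None
```

The job is handed in: all four chestnuts are in the jar, the scoop is back in the pan, and the gripper is holding the seated lid half way to the lock (0.77 rad clockwise of the slots); at the end of the pour two joints stood right at their range limits (q2 read -0.893 against -0.89), and the judge's verdict was not shown to me.

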